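Tip the cookie tin onto its base and push it to the filling fence

ROBOT

A 7-joint arm with a two-finger parallel gripper is mounted at the origin on the work surface. World frame = base frame: x ahead of the robot, y to its left, z up, the work surface at z = 0. Lengths are in m, angles in rad, forces in N, time in s.
With the tool pointing down it reaches from about 0.425 to 0.925 m from the base axis. Payload 6.8 kg.
Tool frame: the origin (TCP) lies between the finger pads; the fingertips stand 11 mm ahead of it and the grasp point (between the pads) lies 8 mm behind it; z points along the fingers, y is the direction in which the jaws open and shut (so a half turn about z gives the same grasp; the last joint's range is limited). The gripper opens to 85 mm and grips with 20 to 120 N. Pads are 22 mm wide; open, the fingers measure 114 mm over their backs; the gripper's body (76 mm by 85 mm) begins 54 mm behind the grasp point. The pads swing forward as they close: fully open they stand 13 mm farther back than shut.
Start: joints at [-1.31, 0.477, 0.022, 1.555, -0.011, 1.109, -0.083], TCP at [0.243, 0.63, 0.242] pointing down, gripper open.
Joint ranges: [-2.96, 2.96], [-0.34, 2.1], [-1.41, 1.46], [0.24, 2.44], [-1.37, 4.51], [0.17, 1.92], [-2.96, 2.96]. Speed limits (rad/s): [2.39, 2.39, 3.14, 3.14, 3.14, 3.14, 3.14].

INTERFACE

Orientations are given as a rotation vector (axis times angle).
In Python, from station import bot gives the robot as it stands.
- The arm moves only by the shell command python3 -m handwheel 'ROWS' [OPENING]. ROWS is JSON, one flat list of numbers, 6 for each row, row after row: the shift along the tool's x, y, z scaled (see below), then the turn, a rotation vector about the tool's x, y, z scaled (see below). A call has 1 to 10 rows; each row shifts and turns the commanded pose from where the row before left it, along the tool's axes as they then stand; what a row does not reach is not made up. The controller multiplies each number of a shift by 0.04 m and each number of a turn by 0.15 rad. A row lasts 1/8 s, in which the tool goes at most 62.5 mm and 10.7 degrees, less where a joint would pass 70% of its speed; a pose out of reach is approached as far as the arm can. A call with a number of a shift or a turn outside -1 to 1 is refused whole. A call with a gripper value outside its range is refused whole. OPENING is the gripper command: -1 is shut, 1 is fully open, values between are in proportion, set as the call begins (- or left out, the last holds). The fingers move at their own pace and stop on an object; the grip force is fixed at half the most. Time passes only in rows, so rows that do not move let the fingers close. It gives the time, the measured TCP pose, the force and the opening at its end, in the units of the state.
- bot.read_state(): the state, without advancing time (a new reading comes with each control period).
- bot.camera(name): name is "scene" or "top" or "wrist"; returns a dict with "image" (400x640x3 uint8, red, green, blue), "depth" (400x640 float32, m along the optical axis (not along the pixel's ray), 0 where there is no reading), "fx", "fy", "cx", "cy" (pixels), "k1" (the pictures are not rectified: a ray, as slopes to the right and down, at radius r is drawn at 1 + k1 r^2 times it, then the intrinsics apply), "rvec" (rotation vector, rad) and "tvec" (3), from world to camera coordinates, as OpenCV has them. Camera axes: x right, y down, z forward; pixel columns grow to the right and rows downward; lengths in m; the calibration is good to about 2 mm. A picture is of the moment at which its call begins.
- bot.close_job(): hands the job in, once; it reports no verdict.
The state is a dict: "time_s": time; "joint_pos": joint angles; "joint_velocities": joint speeds; "tau": joint torques, N m; "tcp_pos": TCP position; "tcp_rot": TCP orientation; "contact_force": force on the tool from outside, world axes, zero at the start; "wrist_torque": the same for the moment, N m; "width": finger opening in m.
Only numpy, scipy, OpenCV 4.12 (cv2) and the standard library are available. Lean on these libraries where they do the work, as an engineer would, in place of code of your own. Each camera call takes 0.05 s, during which the arm holds its last target.

TASK

The empty square brown tin is standing on its side. Push it over with your fingertips so that it drops onto its base with the open mouth up, and then push it gently along the counter until one whole side sits flat against the red-striped fence of the cookie chute. Only push the tin: do not grip it, lift it or carry it, do not press hard on it, and leave everything else on the counter where it is.

Things in the scene. Friction and masses are not known exactly. Their poses are not given: they have to be found in the camera images.
- tin: Loose open square tin, brown with copper patches, gold inside, 140 x 140 mm, 65 mm deep, walls and base 3 mm, 0.2 to 0.35 kg. It starts standing on one 140 x 65 mm side, mouth facing sideways, roughly away from the fence. Own +y points out of the mouth (base at -32.5 mm, rim at +32.5 mm), x along the side it stands on, +z up at the start. Origin: centre of the side it first stands on.
- tin_center (a point): Geometric centre of the tin: 70 mm above the counter while it stands, 32.5 mm when it lies on its base (mouth up, 65 mm high, own y vertical). Axes as tin. Its centre of mass is nearer the base.
- tin_mouth (a point): Centre of the tin's open mouth, in the plane of its rim. About 1 N towards the base, high on this rim, tips the standing tin over the base's lower edge; past about 25 degrees it falls on by itself.
- fence: Fixed steel fence bar, 280 mm long, 20 thick, 50 high, red stripes on its face and top; behind it a cookie chute up to 185 mm high. Origin on the counter at the middle of the flat face; x runs along the face (-140 to +140 mm), +y out of the face towards the tin, z up. A tin flat against it has its centre 70 mm out along +y.
- round_tin: Bystander, loose, leave alone: closed round brown tin with gold lid, 104 across, 75 high (mm). Origin at the centre of its underside.
- red_tin: Bystander, loose, leave alone: closed round red tin with gold lid, 90 across, 65 high (mm). Origin at the centre of its underside.
- jar: Bystander, loose, leave alone: amber glass jar with brass cap, 70 across, 100 high (mm). Origin at the centre of its underside.
- cocoa: Bystander, loose, leave alone: steel can with cardboard-coloured label, 66 across, 110 high (mm). Origin at the centre of its underside.
- cup: Bystander, loose, leave alone: white ceramic cup, 70 across, 75 high (mm). Origin at the centre of its underside.
- spatula: Bystander, loose, leave alone: spatula lying flat (mm). Origin on its underside.
- lid: Bystander, loose, leave alone: gold round tin lid with cream centre lying flat, 136 across, 12 thick (mm). Origin at the centre of its underside.
Mind the look-alikes: they are no part of the job. Leave any green or turquoise look-alike of the tin alone.

How it is judged:
On the way, in this order (a step that is already met when the one before it is completed fails the run):
1. the tin lies on its base, mouth up, still away from the fence (angle between tin_center's own y axis and vertical below 0.06 rad and height (world z) of tin_center below 0.038 m and y of tin_center in the frame of fence above 0.08 m), for 0.2 s.
2. the tin's side is flat against the fence (angle between tin_center's own y axis and vertical below 0.06 rad and height (world z) of tin_center below 0.038 m and y of tin_center in the frame of fence between 0.06 and 0.076 m and x of tin_center in the frame of fence between -0.08 and 0.08 m and (angle between the x axis of tin and the x axis of fence, either way round below 0.06 rad or angle between the z axis of tin and the x axis of fence, either way round below 0.06 rad)), for 0.1 s.
At the end, for the whole second after the job is handed in: The tin lies flat on its base, mouth up (within 0.06 rad), with one side against the fence's face (gap at most 6 mm, parallel within 0.06 rad) and within the fence's length (at most 10 mm past an end), at rest (all of step 2 and linear speed of tin below 0.01 m/s and angular speed of tin below 0.05 rad/s); the robot touches nothing.
It fails at once if the tin was lifted off the counter (height (world z) of tin_center above 0.092 m or (angle between tin_center's own y axis and vertical below 0.12 rad and height (world z) of tin_center above 0.05 m)).
It fails at once if the tin was gripped or pressed harder than 30 N (contact force between the fingers and tin above 30 N).
It fails at once if the tin was tipped onto its mouth (angle between tin_center's own y axis and vertical above 2.4 rad).
It fails at once if a bystander was moved by more than 25 mm (distance of any of round_tin, red_tin, jar, cocoa, cup, spatula, lid from where it was at the start of the episode above 0.025 m).
It also fails if it takes over 51 s, if anything falls off the work surface, if the arm or the gripper's body presses on something with over 40 N, if the wrist force passes 120 N, or if a joint passes its speed limit or range.

## Working session

There is one attempt and no reset: what is moved stays moved. The work goes in short steps, Python scripts to look and compute and a shell command to move; the robot and the scene stay as the last step left them, time stands still between calls to the robot, and variables do not carry over. Pictures are saved under pics/ and viewed, and the job is handed in when it is done.

```bash
mkdir -p pics; ls; cat > h.py <<'E'
import numpy as np, cv2, pickle
from station import bot
def snap(n,f):
    c=bot.camera(n); cv2.imwrite(f'pics/{f}.png',c['image'][:,:,::-1]); pickle.dump(c,open(f'{f}.pkl','wb')); return c
def world(c,u,v,z=None):
    # depth based if z None else plane
    R=cv2.Rodrigues(np.array(c['rvec'],float))[0]; t=np.array(c['tvec'],float).ravel()
    x=(u-c['cx'])/c['fx']; y=(v-c['cy'])/c['fy']; rd=np.hypot(x,y); r=rd
    for _ in range(20): r=rd/(1+c['k1']*r*r)
    s=1 if rd==0 else r/rd
    d=np.array([x*s,y*s,1.]); o=-R.T@t; w=R.T@d
    k=c['depth'][int(round(v)),int(round(u))] if z is None else (z-o[2])/w[2]
    return o+k*w
E
python3 - <<'E'
from h import *
snap('scene','s0');snap('top','t0')
s=bot.read_state();print(s)
E
```

```text
pics
{'time_s': 0.1, 'joint_pos': array([-1.31012222,  0.4777232 ,  0.02230256,  1.55636978, -0.01149812,
        1.10930385, -0.08306624]), 'joint_velocities': array([-0.00021369, -0.00216518,  0.00092563, -0.00153925, -0.00026937,
        0.00192501,  0.00104722]), 'tau': array([ 4.79467475e-03, -5.97764039e+01,  1.61394093e+00, -2.81954849e+01,
        1.28657019e-02,  4.94382286e-03,  8.18118053e-06]), 'tcp_pos': array([0.24311573, 0.6291313 , 0.24141103]), 'tcp_rot': array([-5.75815731e-01, -3.08816440e+00,  2.61425631e-03]), 'contact_force': array([0.13935207, 0.34771543, 0.63339005]), 'wrist_torque': array([-0.02889867, -0.03788596, -0.04846728]), 'width': 0.08547567143627548}
```

View pics/s0.png

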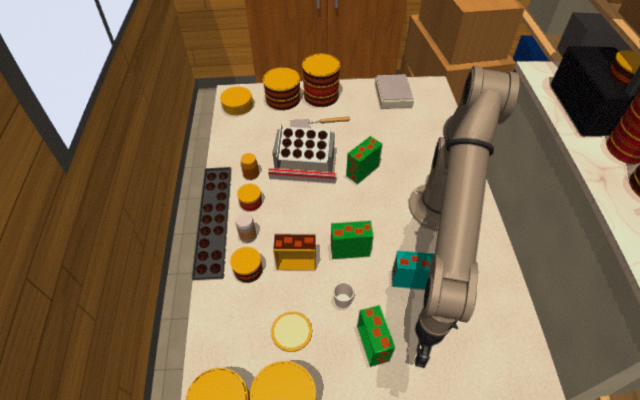

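View pics/t0.png

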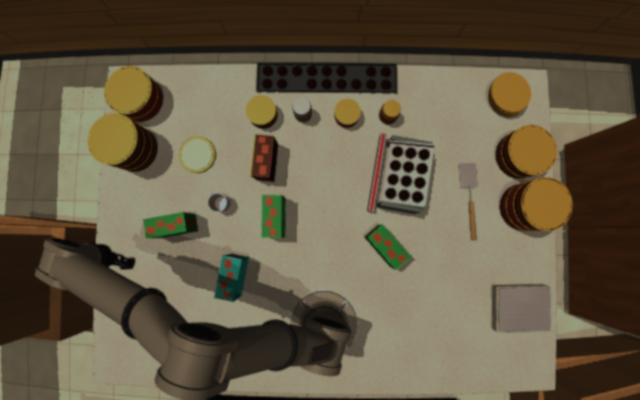

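The top view shows the brown tin standing at (264,158) and the red-striped fence along (382,135)-(373,211). Round tins, a jar and a cocoa can form a row above them, and green look-alikes stand at (273,216) and (390,247). Next I measure the tin and the fence.

```bash
python3 - <<'E'
from h import *
c=pickle.load(open('t0.pkl','rb')); im=c['image']
R=cv2.Rodrigues(np.array(c['rvec'],float))[0]; print('cam',-R.T@np.array(c['tvec']).ravel(),c['fx'],c['k1'])
big=cv2.resize(im[90:270,200:450],None,fx=3.2,fy=3.2,interpolation=cv2.INTER_CUBIC); cv2.imwrite('pics/t0c.png',big[:,:,::-1])
d=c['depth']
for n,p in dict(tin=(264,158),round=(261,110),cocoa=(302,107),red=(347,112),jar=(390,111),cup=(220,203),lid=(197,154),green=(273,216),teal=(231,280),green2=(390,247),counter=(320,200),fence=(377,173),chute=(400,190)).items(): print(n,world(c,*p).round(3))
hsv=cv2.cvtColor(im,cv2.COLOR_RGB2HSV)
m=((hsv[...,0]<12)|(hsv[...,0]>165))&(hsv[...,1]>110)
mm=m.astype(np.uint8)*255
for box,z in (((245,130,285,188),.14),((362,128,392,218),.05)):
    q=np.zeros_like(mm); x0,y0,x1,y1=box; q[y0:y1,x0:x1]=mm[y0:y1,x0:x1]
    P=[(world(c,u,v)) for v,u in zip(*np.nonzero(q)) if d[v,u]>0]
    P=np.array(P); P=P[abs(P[:,2]-z)<.012]
    print(len(P),P.mean(0).round(3))
    r=cv2.minAreaRect((P[:,:2]*1000).astype(np.float32)); print(r,cv2.boxPoints(r).round(0).tolist())
E
```

```text
cam [ 0.32827419 -0.00477455  1.5301508 ] 427.48410810087296 -0.11354942716671142
tin [0.564 0.202 0.136]
round [0.745 0.226 0.078]
cocoa [0.746 0.08  0.112]
red [ 0.744 -0.076  0.061]
jar [ 0.739 -0.222  0.1  ]
cup [0.421 0.375 0.011]
lid [0.598 0.465 0.017]
green [0.373 0.167 0.14 ]
teal [0.163 0.3   0.14 ]
green2 [ 0.277 -0.213  0.142]
counter [ 0.437  0.016 -0.003]
fence [ 0.529 -0.182  0.051]
chute [ 0.465 -0.253  0.106]
716 [0.57  0.205 0.139]
((571.4364013671875, 205.45416259765625), (57.22606658935547, 140.26126098632812), 85.0047607421875) [[499.0, 183.0], [639.0, 171.0], [644.0, 228.0], [504.0, 240.0]]
275 [ 0.535 -0.183  0.05 ]
((534.4462890625, -182.440185546875), (13.091390609741211, 273.4664001464844), 80.45368194580078) [[399.0, -166.0], [668.0, -212.0], [670.0, -199.0], [401.0, -153.0]]
```

```bash
python3 - <<'E'
from h import *
c=pickle.load(open('s0.pkl','rb')); im=c['image']
big=cv2.resize(im[110:310,200:400],None,fx=3,fy=3,interpolation=cv2.INTER_CUBIC); cv2.imwrite('pics/s0c.png',big[:,:,::-1])
E
```

```text
(no output)
```

View pics/t0c.png

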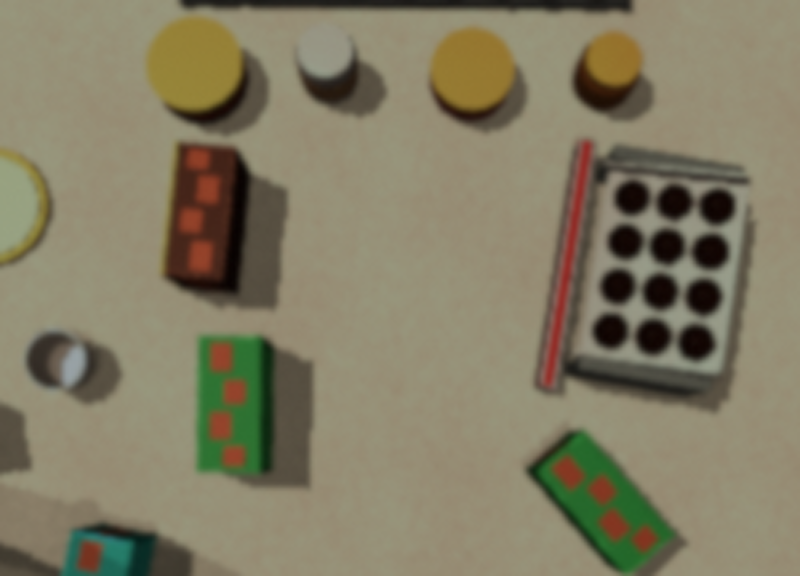

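View pics/s0c.png

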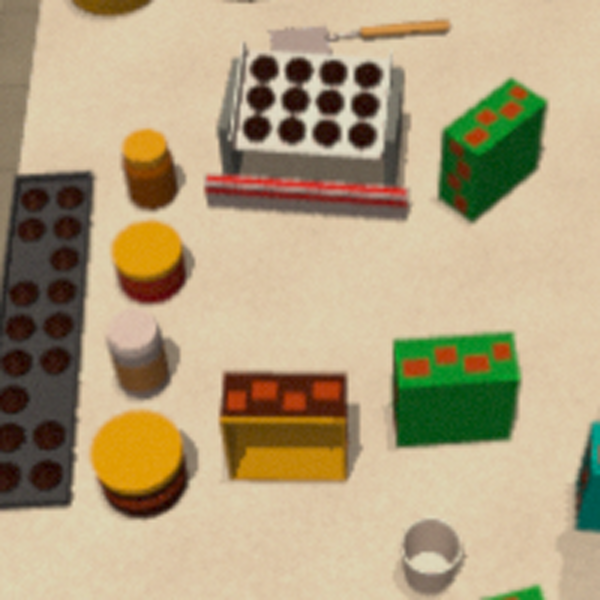

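The side view shows the tin's gold mouth facing +y, away from the fence, so it tips toward −y. I'll refine the edges from the corner pixels on their known planes.

```bash
python3 - <<'E'
from h import *
c=pickle.load(open('t0.pkl','rb'))
f=lambda p,z:world(c,p[0]/3.2+200-.35,p[1]/3.2+90-.35,z)
T=[f(p,.14) for p in ((178,143),(238,148),(224,283),(163,277))]
F=[f(p,.05) for p in ((580,140),(537,387))]
for p in T+F: print(p.round(4))
x=F[0]-F[1]; print('len',np.linalg.norm(x)); x=x/np.linalg.norm(x); n=np.array([-x[1],x[0],0]); o=(F[0]+F[1])/2
print('fx',x,'n',n,'o',o); C=sum(T)/4; tx=T[0]-T[3]; tx/=np.linalg.norm(tx); print('tin',C,tx)
print('tin in fence',(C-o)@x,(C-o)@n,'ang diff',np.degrees(np.arctan2(tx[1],tx[0])-np.arctan2(x[1],x[0])))
s=bot.read_state(); Rt=cv2.Rodrigues(s['tcp_rot'])[0]; print(Rt.round(4))
g=np.array([C[0],.30,.20]); print('shift tool',Rt.T@(g-s['tcp_pos'])/.04, 'turn',(np.arctan2(Rt[1,1],Rt[0,1])-np.arctan2(tx[1],tx[0]))/.15)
E
```

```text
[0.6433 0.2326 0.14  ]
[0.6383 0.1697 0.14  ]
[0.497  0.1807 0.14  ]
[0.5026 0.244  0.14  ]
[ 0.6709 -0.1967  0.05  ]
[ 0.398  -0.1491  0.05  ]
len 0.2770214834457079
fx [ 0.98510741 -0.17194005  0.        ] n [0.17194005 0.98510741 0.        ] o [ 0.53440986 -0.17290389  0.05      ]
tin [0.57031532 0.20676724 0.14      ] [ 0.99670631 -0.08109579  0.        ]
tin in fence -0.029909937333240016 0.38019043242771616 ang diff 5.249082392311793
[[-9.328e-01  3.604e-01 -5.000e-04]
 [ 3.604e-01  9.328e-01 -1.600e-03]
 [-1.000e-04 -1.700e-03 -1.000e+00]]
shift tool [-10.59558028  -4.72564993   1.04430466] turn 8.555314314530063
```

```bash
python3 -m handwheel '[0,0,0,0,0,0.95,0,0,0,0,0,0.95,0,0,0,0,0,0.95,0,0,0,0,0,0.95,0,0,0,0,0,0.95,0,0,0,0,0,0.95,0,0,0,0,0,0.95,0,0,0,0,0,0.95,0,0,0,0,0,0.95,0,0,0,0,0,0]' 1
cat > goal.py <<'E'
import sys
from h import *
g=np.array([float(v) for v in sys.argv[1:4]]); a=np.radians(float(sys.argv[4]))
s=bot.read_state(); R=cv2.Rodrigues(s['tcp_rot'])[0]
Rg=np.array([[-np.sin(a),np.cos(a),0],[np.cos(a),np.sin(a),0],[0,0,-1]])
print('t',s['time_s'],'tcp',s['tcp_pos'].round(4),'F',s['contact_force'].round(1),'w',s['width'])
print('shift units',(R.T@(g-s['tcp_pos'])/.04).round(2),'turn units',(cv2.Rodrigues(R.T@Rg)[0].ravel()/.15).round(2))
E
python3 goal.py 0.57 0.30 0.20 -4.65
```

```text
time_s: 1.35
tcp_pos: [0.243, 0.6294, 0.2418]
tcp_rot: [2.307, 2.131, -0.001]
contact_force: [-0.8, -0.4, 1.0]
width: 0.0856
t 1.35 tcp [0.243  0.6294 0.2418] F [-0.8 -0.4  1. ] w 0.08557160027910107
shift units [-7.56  8.8   1.05] turn units [0.   0.01 0.01]
```

```bash
python3 -m handwheel '[-0.75,0.88,0,0,0,0,-0.75,0.88,0,0,0,0,-0.75,0.88,0,0,0,0,-0.75,0.88,0,0,0,0,-0.75,0.88,0,0,0,0,-0.75,0.88,0,0,0,0,-0.75,0.88,0,0,0,0,-0.75,0.88,0,0,0,0,-0.75,0.88,0,0,0,0,-0.75,0.88,0,0,0,0]'
python3 -m handwheel '[0,0,0,0,0,0,0,0,0,0,0,0]'
python3 goal.py 0.574 0.30 0.127 -4.65
python3 - <<'E'
from h import *
snap('wrist','w1')
E
```

```text
time_s: 2.6
tcp_pos: [0.5709, 0.3011, 0.2422]
tcp_rot: [-2.305, -2.134, 0.0]
contact_force: [-0.5, 0.7, 0.7]
width: 0.0855
time_s: 2.85
tcp_pos: [0.5696, 0.3028, 0.242]
tcp_rot: [-2.306, -2.132, 0.001]
contact_force: [0.4, -0.1, -0.1]
width: 0.0853
t 2.85 tcp [0.5696 0.3028 0.242 ] F [ 0.4 -0.1 -0.1] w 0.08526201414723553
shift units [-0.06  0.12  2.87] turn units [-0.01 -0.    0.02]
```

View pics/w1.png

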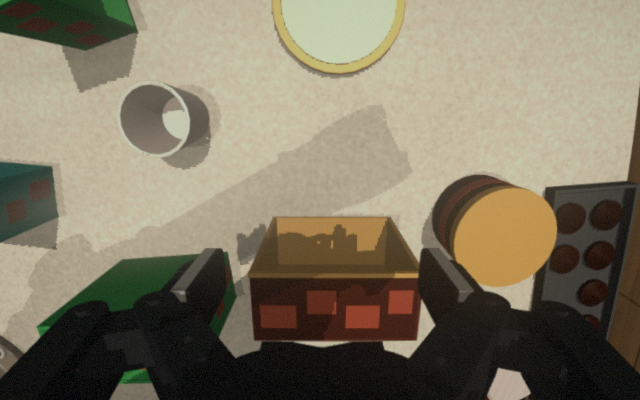

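The wrist view shows the tin's gold mouth at (335,250), centred between the two open fingers. Next I lower the hand in front of the rim.

```bash
python3 -m handwheel '[0,0.02,0.7,0,0,0,0,0.02,0.7,0,0,0,0,0.02,0.7,0,0,0,0,0.02,0.7,0,0,0,0,0,0,0,0,0,0,0,0,0,0,0]'
python3 -m handwheel '[-0.25,0,0,0,0,0,-0.25,0,0,0,0,0,-0.25,0,0,0,0,0,-0.1,0,0,0,0,0,-0.1,0,0,0,0,0,0,0,0,0,0,0]'
python3 goal.py 0.574 0.26 0.127 -4.65
python3 - <<'E'
from h import *
snap('wrist','w2');snap('scene','s2')
E
```

```text
time_s: 3.65
tcp_pos: [0.5733, 0.3032, 0.1313]
tcp_rot: [-2.307, -2.132, -0.002]
contact_force: [0.3, -0.7, -0.0]
width: 0.0854
time_s: 4.4
tcp_pos: [0.5702, 0.2639, 0.1303]
tcp_rot: [-2.309, -2.13, -0.0]
contact_force: [1.0, 0.1, 0.0]
width: 0.0853
t 4.4 tcp [0.5702 0.2639 0.1303] F [1.  0.1 0. ] w 0.08531572845561508
shift units [-0.09  0.1   0.08] turn units [-0. -0.  0.]
```

View pics/w2.png

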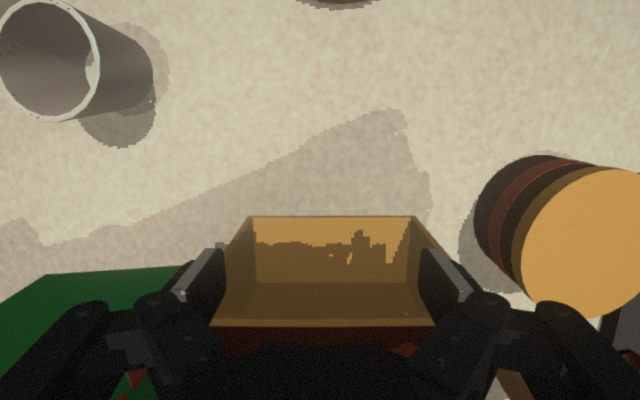

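```bash
python3 - <<'E'
from h import *
c=pickle.load(open('w2.pkl','rb'))
for p in ((205,262),(215,255),(222,252),(222,270),(425,255),(432,262),(190,290),(218,295),(215,322),(325,324),(430,322),(250,218),(415,218)): print(p,world(c,*p).round(3))
E
```

```text
(205, 262) [0.527 0.278 0.15 ]
(215, 255) [0.529 0.278 0.143]
(222, 252) [0.529 0.275 0.134]
(222, 270) [0.528 0.268 0.137]
(425, 255) [0.614 0.269 0.14 ]
(432, 262) [0.614 0.27  0.148]
(190, 290) [0.529 0.277 0.169]
(218, 295) [0.528 0.26  0.144]
(215, 322) [0.523 0.245 0.142]
(325, 324) [0.57  0.241 0.141]
(430, 322) [0.616 0.237 0.14 ]
(250, 218) [0.51  0.249 0.008]
(415, 218) [0.646 0.238 0.008]
```

View pics/s2.png

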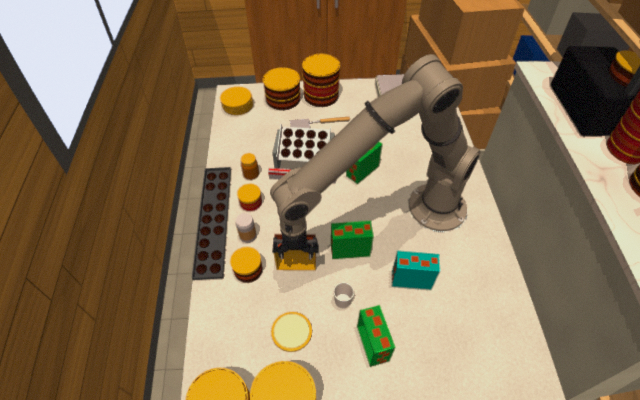

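The fingers straddle the tin's centre at x = 0.528 and 0.614, with the rim at z = 0.14. I lower 8 mm and push slowly.

```bash
python3 -m handwheel '[0,0,0.2,0,0,0,-0.15,0,0,0,0,0,-0.15,0,0,0,0,0,-0.15,0,0,0,0,0,-0.15,0,0,0,0,0,-0.15,0,0,0,0,0,-0.15,0,0,0,0,0,-0.15,0,0,0,0,0]'
python3 goal.py 0.57 0.17 0.127 -4.65
python3 - <<'E'
from h import *
snap('wrist','w3')
E
```

```text
time_s: 5.5
tcp_pos: [0.5668, 0.2218, 0.1223]
tcp_rot: [2.309, 2.13, -0.0]
contact_force: [-0.1, 0.6, -0.6]
width: 0.0852
t 5.5 tcp [0.5668 0.2218 0.1223] F [-0.1  0.6 -0.6] w 0.08524750691197794
shift units [-1.28  0.18 -0.12] turn units [-0.  0.  0.]
```

View pics/w3.png

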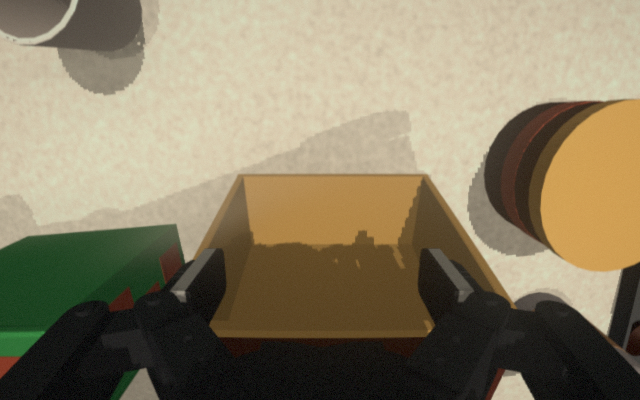

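```bash
python3 - <<'E'
from h import *
c=pickle.load(open('w3.pkl','rb'))
for p in ((335,176),(335,180),(335,333),(335,328),(240,178),(430,178)): print(p,world(c,*p).round(3))
E
```

```text
(335, 176) [0.579 0.239 0.018]
(335, 180) [0.578 0.237 0.018]
(335, 333) [0.571 0.208 0.152]
(335, 328) [0.571 0.21  0.151]
(240, 178) [0.51  0.245 0.023]
(430, 178) [ 0.655  0.228 -0.   ]
```

The wrist view shows the tin tilting in place: the lower rim is up at z = 0.018 and the top rim at 0.152. I keep pushing.

```bash
python3 -m handwheel '[-0.15,0.02,0,0,0,0,-0.15,0.02,0,0,0,0,-0.15,0,0,0,0,0,-0.15,0,0,0,0,0,-0.15,0,0,0,0,0,-0.15,0,0,0,0,0,0,0,0,0,0,0,0,0,0,0,0,0,0,0,0,0,0,0]'
python3 goal.py 0.57 0.30 0.127 -4.65
python3 - <<'E'
from h import *
snap('wrist','w4')
snap('scene','s4')
E
```

```text
time_s: 6.68
tcp_pos: [0.5655, 0.1867, 0.1223]
tcp_rot: [-2.308, -2.131, -0.0]
contact_force: [-0.5, 0.2, 0.6]
width: 0.0856
t 6.675 tcp [0.5655 0.1867 0.1223] F [-0.5  0.2  0.6] w 0.0855914885121652
shift units [ 2.83 -0.11 -0.12] turn units [ 0.   -0.    0.01]
```

View pics/w4.png

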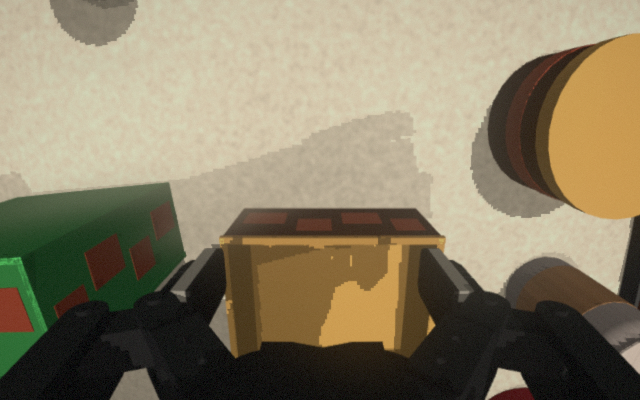

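View pics/s4.png

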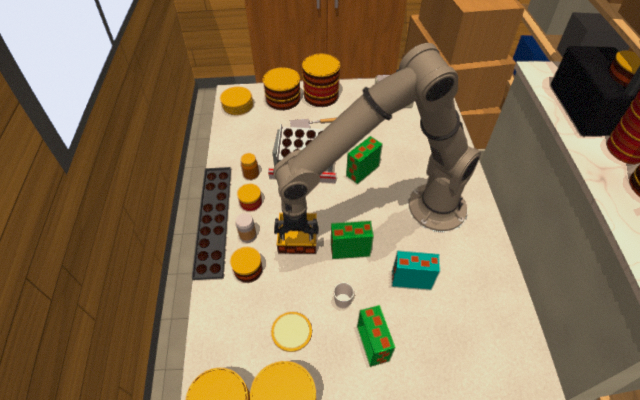

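The tin has fallen onto its base with the mouth up. Its near side shows at (330,222) in the wrist view. I measure that side and then retreat.

```bash
python3 - <<'E'
from h import *
c=pickle.load(open('w4.pkl','rb'))
for p in ((223,237),(330,238),(443,237)): print(p,world(c,*p).round(4), world(c,*p,.065).round(4))
for p in ((245,209),(415,209)): print(p,world(c,*p,0).round(4))
E
python3 -m handwheel '[0.8,0,0,0,0,0,0.8,0,0,0,0,0,0.8,0,0,0,0,0,0,0,0,0,0,0]'
python3 - <<'E'
from h import *
c=snap('wrist','w5')
E
```

```text
(223, 237) [0.5036 0.1808 0.0644] [0.5039 0.1811 0.065 ]
(330, 238) [0.5704 0.175  0.0643] [0.5704 0.1753 0.065 ]
(443, 237) [0.6409 0.1702 0.0654] [0.641  0.1701 0.065 ]
(245, 209) [0.5027 0.1792 0.    ]
(415, 209) [0.6412 0.1682 0.    ]
time_s: 7.28
tcp_pos: [0.5725, 0.2859, 0.122]
tcp_rot: [-2.303, -2.135, -0.002]
contact_force: [0.3, -0.5, 0.9]
width: 0.0854
```

View pics/w5.png

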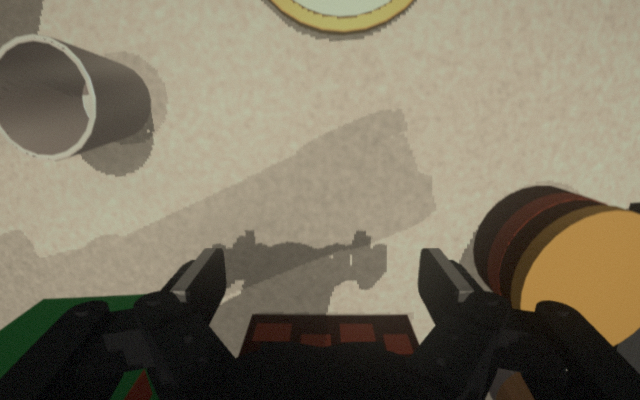

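The tin's near side is at y ≈ 0.175 and angled −4.5°; its centre is at about (0.566, 0.105), so it has roughly 209 mm to go. I turn the tool to the fence's angle and lower behind the tin.

```bash
python3 goal.py 0.588 0.245 0.03 -9.9
```

```text
t 7.325 tcp [0.5728 0.2834 0.122 ] F [ 0.2 -0.7  0.4] w 0.08549345158706735
shift units [-0.93  0.45  2.3 ] turn units [-0.   -0.    0.63]
```

```bash
python3 -m handwheel '[-0.23,0.11,0,0,0,0,-0.23,0.11,0,0,0,0,-0.23,0.11,0,0,0,0,-0.23,0.11,0,0,0,0.63,0,0,0.5,0,0,0,0,0,0.5,0,0,0,0,0,0.5,0,0,0,0,0,0.5,0,0,0,0,0,0.3,0,0,0,0,0,0,0,0,0]'
python3 goal.py 0.585 0.22 0.03 -9.9
python3 - <<'E'
from h import *
c=snap('wrist','w6');c=snap('scene','s6')
E
```

```text
time_s: 8.57
tcp_pos: [0.5872, 0.2436, 0.0291]
tcp_rot: [-2.407, -2.019, 0.003]
contact_force: [0.6, 0.8, 0.8]
width: 0.085
t 8.575 tcp [0.5872 0.2436 0.0291] F [0.6 0.8 0.8] w 0.08498638643001255
shift units [-0.59  0.05 -0.02] turn units [-0.01  0.01 -0.01]
```

View pics/w6.png

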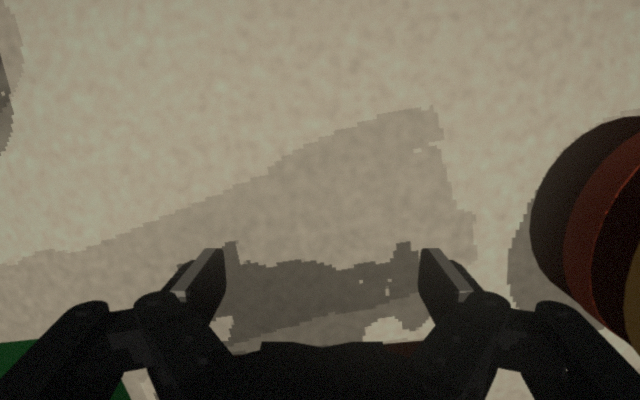

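View pics/s6.png

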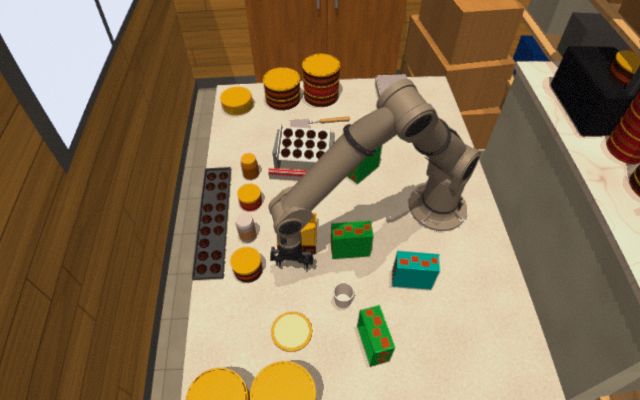

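```bash
python3 -m handwheel '[-0.2,0,0,0,0,0,-0.2,0,0,0,0,0,-0.2,0,0,0,0,0,-0.2,0,0,0,0,0,-0.15,0,0,0,0,0,-0.15,0,0,0,0,0,-0.15,0,0,0,0,0,-0.15,0,0,0,0,0,-0.15,0,0,0,0,0,-0.15,0,0,0,0,0]'
python3 -m handwheel '[-0.15,0,0,0,0,0,-0.15,0,0,0,0,0,-0.15,0,0,0,0,0,-0.15,0,0,0,0,0,-0.15,0,0,0,0,0,-0.15,0,0,0,0,0]'
python3 goal.py 0.5605 -0.023 0.03 -9.9
python3 - <<'E'
from h import *
c=snap('wrist','w7');c=snap('top','t7')
cv2.imwrite('pics/t7c.png',cv2.resize(c['image'][90:270,200:450],None,fx=3.2,fy=3.2,interpolation=cv2.INTER_CUBIC)[:,:,::-1])
E
```

```text
time_s: 9.93
tcp_pos: [0.5761, 0.1768, 0.0303]
tcp_rot: [-2.407, -2.019, -0.001]
contact_force: [0.8, 0.8, -0.6]
width: 0.0853
time_s: 10.68
tcp_pos: [0.5696, 0.1411, 0.0303]
tcp_rot: [-2.407, -2.019, -0.0]
contact_force: [-0.3, 1.2, -0.5]
width: 0.0859
t 10.675 tcp [0.5696 0.1411 0.0303] F [-0.3  1.2 -0.5] w 0.08586747466042939
shift units [-4.08  0.49  0.01] turn units [-0.   -0.   -0.02]
```

View pics/t7c.png

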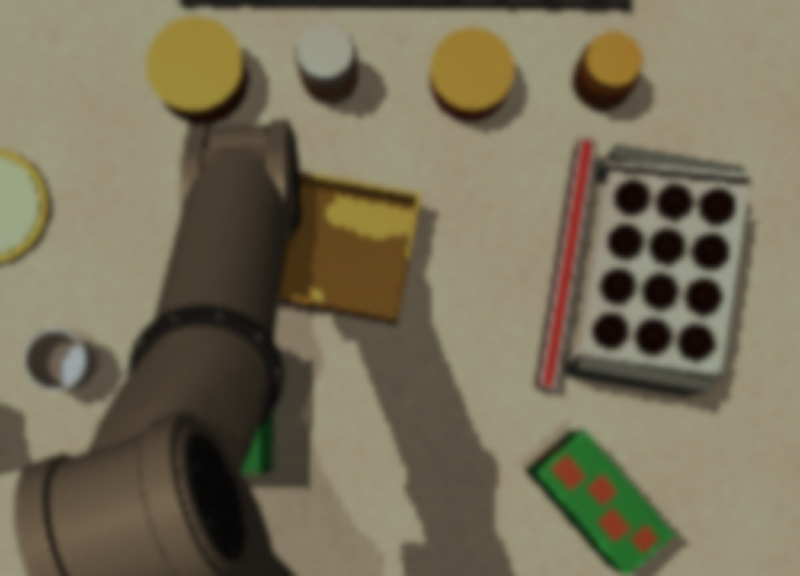

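The top view shows the tin's far rim running from (422,193) to (398,322), nearly parallel to the fence. I measure the remaining gap.

```bash
cat > gap.py <<'E'
import sys
from h import *
c=pickle.load(open(sys.argv[1],'rb')); v=[float(a) for a in sys.argv[2:6]]
o=np.array([.5344,-.1729,0]);x=np.array([.9851,-.1719,0]);n=np.array([.1719,.9851,0])
P=[world(c,v[i]/3.2+200-.35,v[i+1]/3.2+90-.35,.065) for i in (0,2)]
for p in P: print(p.round(4),'fence x,y',((p-o)@x).round(4),((p-o)@n).round(4))
d=P[0]-P[1]; print('len',np.linalg.norm(d),'ang',np.arctan2(d@n,d@x))
s=bot.read_state(); p=s['tcp_pos']; print('tcp fence',(p-o)@x,(p-o)@n)
E
python3 gap.py t7.pkl 420 191 397 322
```

```text
[ 0.6089 -0.0204  0.065 ] fence x,y 0.0471 0.163
[0.4656 0.0031 0.065 ] fence x,y -0.098 0.1615
len 0.14515328226519175 ang 0.010333151004364362
tcp fence -0.019222457267831866 0.31447936832833406
```

```bash
python3 -m handwheel '[-0.2,0,0,0,0,0,-0.2,0,0,0,0,0,-0.2,0,0,0,0,0,-0.2,0,0,0,0,0,-0.2,0,0,0,0,0,-0.2,0,0,0,0,0,-0.2,0,0,0,0,0,-0.2,0,0,0,0,0,-0.2,0,0,0,0,0,-0.2,0,0,0,0,0]'
python3 -m handwheel '[-0.2,0,0,0,0,0,-0.2,0,0,0,0,0,-0.2,0,0,0,0,0,-0.2,0,0,0,0,0,-0.2,0,0,0,0,0,-0.1,0,0,0,0,0,-0.1,0,0,0,0,0,-0.1,0,0,0,0,0,-0.1,0,0,0,0,0,0,0,0,0,0,0]'
python3 - <<'E'
from h import *
c=snap('top','t8')
cv2.imwrite('pics/t8c.png',cv2.resize(c['image'][90:270,200:450],None,fx=3.2,fy=3.2,interpolation=cv2.INTER_CUBIC)[:,:,::-1])
E
```

```text
time_s: 12.02
tcp_pos: [0.5557, 0.0622, 0.0303]
tcp_rot: [-2.407, -2.019, -0.0]
contact_force: [-0.6, 0.5, 0.1]
width: 0.0852
time_s: 13.28
tcp_pos: [0.5459, 0.0069, 0.0303]
tcp_rot: [2.407, 2.018, -0.0]
contact_force: [-0.5, 0.4, -0.0]
width: 0.0851
```

View pics/t8c.png

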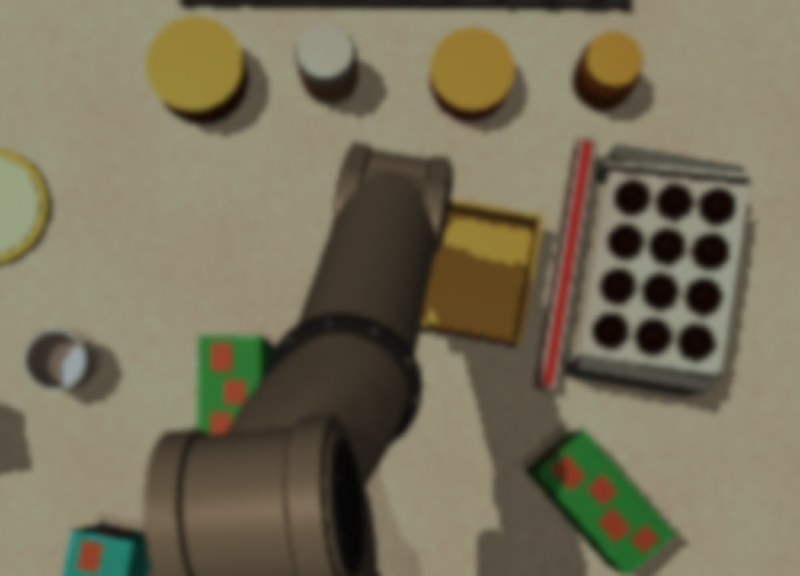

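```bash
python3 gap.py t8.pkl 541 215 519 346
```

```text
[ 0.5838 -0.1519  0.065 ] fence x,y 0.0451 0.0292
[ 0.4411 -0.1282  0.065 ] fence x,y -0.0996 0.028
len 0.14465976531512487 ang 0.008243924286159582
tcp fence -0.019532639112343552 0.1793215963488081
```

The gap is about 28 mm by the camera and 27 mm by the TCP, and the sides are parallel within 0.01 rad. I finish gently and watch the force.

```bash
python3 -m handwheel '[-0.1,0,0,0,0,0,-0.1,0,0,0,0,0,-0.1,0,0,0,0,0,-0.1,0,0,0,0,0,-0.1,0,0,0,0,0,0,0,0,0,0,0]'
python3 -m handwheel '[-0.05,0,0,0,0,0,-0.05,0,0,0,0,0,0,0,0,0,0,0]'
python3 goal.py .54 -.02 .03 -9.9
```

```text
time_s: 14.08
tcp_pos: [0.5424, -0.0129, 0.0303]
tcp_rot: [2.408, 2.018, -0.001]
contact_force: [0.0, 0.2, 0.3]
width: 0.0855
time_s: 14.45
tcp_pos: [0.5418, -0.0163, 0.0303]
tcp_rot: [2.407, 2.019, -0.0]
contact_force: [0.3, 0.5, -0.1]
width: 0.0858
t 14.45 tcp [ 0.5418 -0.0163  0.0303] F [ 0.3  0.5 -0.1] w 0.08575890976144729
shift units [-0.1  -0.03  0.01] turn units [ 0.    0.   -0.02]
```

```bash
python3 -m handwheel '[-0.04,0,0,0,0,0,0,0,0,0,0,0]'
python3 -m handwheel '[-0.03,0,0,0,0,0,0,0,0,0,0,0]'
python3 -m handwheel '[-0.03,0,0,0,0,0,0,0,0,0,0,0]'
```

```text
time_s: 14.7
tcp_pos: [0.5416, -0.0178, 0.0303]
tcp_rot: [2.407, 2.019, 0.0]
contact_force: [0.3, 0.9, 0.2]
width: 0.0854
time_s: 14.95
tcp_pos: [0.5413, -0.0188, 0.0303]
tcp_rot: [-2.407, -2.019, -0.0]
contact_force: [-0.3, 0.2, 0.2]
width: 0.0856
time_s: 15.2
tcp_pos: [0.5412, -0.0189, 0.0303]
tcp_rot: [-2.405, -2.02, -0.001]
contact_force: [-1.0, 4.7, 0.9]
width: 0.0853
```

The tin has met the fence: the hand stalled at 4.7 N. I give one more small nudge to seat it, then check.

```bash
python3 -m handwheel '[-0.03,0,0,0,0,0,0,0,0,0,0,0,0,0,0,0,0,0]'
python3 - <<'E'
from h import *
c=snap('top','t9')
cv2.imwrite('pics/t9c.png',cv2.resize(c['image'][90:270,200:450],None,fx=3.2,fy=3.2,interpolation=cv2.INTER_CUBIC)[:,:,::-1])
E
```

```text
time_s: 15.58
tcp_pos: [0.541, -0.0189, 0.0303]
tcp_rot: [-2.403, -2.02, -0.002]
contact_force: [-0.2, 7.9, 1.9]
width: 0.0854
```

View pics/t9c.png

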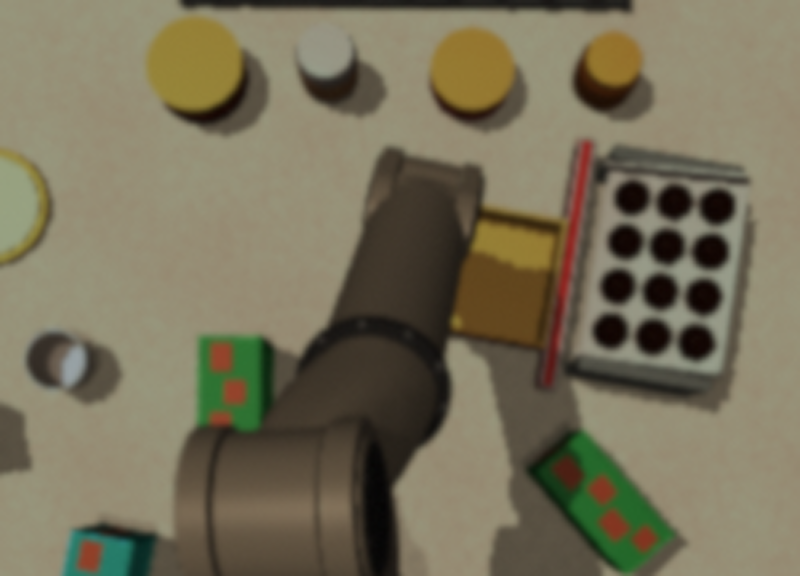

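The tin's far rim, (566,222) to (546,347), meets the fence face along its length. I back away and raise the hand.

```bash
python3 -m handwheel '[0.1,0,0,0,0,0,0.3,0,0,0,0,0,0.6,0,0,0,0,0,0.6,0,0,0,0,0,0.6,0,-0.7,0,0,0,0.7,0,-0.8,0,0,0,0.7,0,-0.8,0,0,0,0.7,0,-0.8,0,0,0,0.7,0,-0.8,0,0,0,0.7,0,-0.7,0,0,0]'
python3 -m handwheel '[0,0,-0.7,0,0,0,0,0,-0.7,0,0,0,0,0,0,0,0,0,0,0,0,0,0,0]'
python3 - <<'E'
from h import *
c=snap('top','t10');snap('scene','s10')
cv2.imwrite('pics/t10c.png',cv2.resize(c['image'][90:270,200:450],None,fx=3.2,fy=3.2,interpolation=cv2.INTER_CUBIC)[:,:,::-1])
for n,p in dict(round=(261,110),cocoa=(302,107),red=(347,112),jar=(390,111)).items(): print(n,world(c,*p).round(3))
E
```

```text
time_s: 16.88
tcp_pos: [0.5807, 0.2044, 0.2156]
tcp_rot: [2.407, 2.018, 0.001]
contact_force: [0.2, -0.2, 0.0]
width: 0.0852
time_s: 17.38
tcp_pos: [0.5801, 0.2033, 0.2694]
tcp_rot: [-2.407, -2.019, 0.002]
contact_force: [0.2, 1.0, 0.5]
width: 0.0852
round [0.747 0.227 0.071]
cocoa [0.747 0.08  0.109]
red [ 0.743 -0.076  0.066]
jar [ 0.738 -0.222  0.101]
```

View pics/t10c.png

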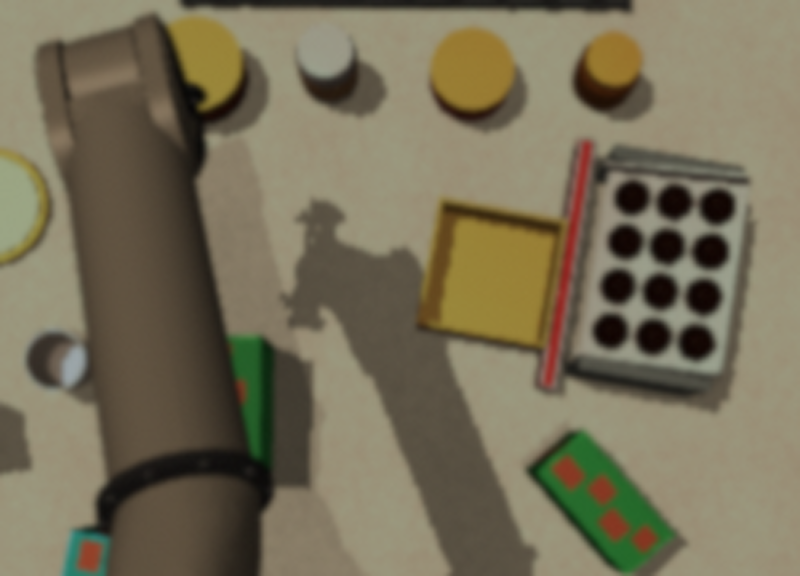

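View pics/s10.png

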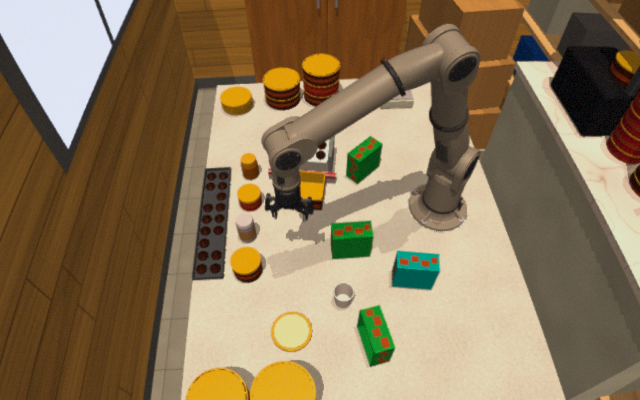

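```bash
echo far; python3 gap.py t10.pkl 568 221 546 350; echo near; python3 gap.py t10.pkl 442 199 418 327
```

```text
far
[ 0.5775 -0.1812  0.065 ] fence x,y 0.0439 -0.0008
[ 0.4371 -0.1572  0.065 ] fence x,y -0.0986 -0.0013
len 0.14249236014160652 ang 0.0036490070169912735
tcp fence -0.01979893057729099 0.37824467233235387
near
[ 0.6003 -0.0444  0.065 ] fence x,y 0.0428 0.1379
[ 0.4605 -0.0196  0.065 ] fence x,y -0.0992 0.1383
len 0.14199805758880918 ang -0.0028041427000170403
tcp fence -0.01979893057729099 0.37824467233235387
```

The tin's side is within about 1 mm of the fence face and parallel to it, with its centre at x ≈ −0.028, and the hand is clear. I'm handing in the job.

```bash
python3 -c "
from station import bot
print(bot.close_job())"
```

```text
the job is handed in; nothing more can be done
None
```

The tin now lies on its base, mouth up, with one whole side flat against the striped fence. I handed the job in at about 17.5 s; it reports no verdict.

- **Tipping:** I pushed the top rim with both open fingertips and the tin dropped onto its base, about 0.21 m short of the fence.
- **Pushing:** I turned the hand parallel to the fence and pushed the tin along with both fingertips. I stopped once the hand stalled against the fence. The largest force in my readings was about 8 N, against the 30 N limit.
- **Final check, fence contact:** The top camera put the tin's far side within about 1 mm of the fence face and parallel within 0.004 rad. Its centre is 28 mm off the fence's middle, against a limit of 80 mm.
- **Final check, surroundings:** The hand was clear of everything. The round tin, cocoa can, red tin and jar still read where they were at the start. The cup, lid and spatula looked unmoved or were far from the path, but I did not measure them again.

One small disagreement: the camera put the tin's far side about 1 mm inside the fence face, which is within the 2 mm calibration error. No check failed.

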